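Open the coffee-kitty cash box and hold its sprung lock

TASK

The coffee-kitty cash box has a sprung lock in its top whose pins stick. Take the key with the round head from the wooden key stand, push it fully home in the lock, wiggling it past the sticky pins, then turn it a quarter turn clockwise so that the lid comes ajar. The spring turns the lock back as soon as it is let go, so finish while still gripping the key and holding it turned; leave the other two keys in the stand and everything else where it is.

Things in the scene. Friction and masses are not known exactly. Their poses are not given: they have to be found in the camera images.
- key_round_head (a point): centre of the flat round black head (34 mm across, 9 mm thick) of the wanted key: 75 mm tall, 40 g, standing upright, blade down, in one of the stand's three slots (which one varies), head centre 69 mm above the worktop. x: along the width of head and blade; y: through the thickness; z up the key. Grip it across y. The key is alike both ways round: it fits at this yaw or half a turn from it
- key_round_tip (a point): lower end of the wanted key's blade, on the key's long axis, 58 mm below its head's centre; axes as the head's. The steel blade is 34 mm long, 12 mm wide (x), 3 mm thick (y), with a pointed tip; above it a black shoulder, 20 mm wide and 8.5 mm thick, whose underside is 24 mm below the head's centre, stops the key
- key_square_head (a point): centre of the square black head (31 x 31 x 9 mm) of another key in the stand, which does not work this lock; leave alone
- key_long_head (a point): centre of the long narrow black head (20 mm wide, 42 mm tall, 9 mm thick) of the third key in the stand, which does not work this lock; leave alone
- key_stand: fixed dark wooden block 52 mm (x) by 150 mm (y), 45 mm high, on a foot 5 mm wider all round and 9 mm high, origin under its centre. Three upright slots 45 mm apart along its y hold the keys, heads in line along y; their shoulders rest on its top and the blades reach 34 mm down into it
- cash_box: fixed grey steel cash box, 170 mm deep (x), 200 mm wide (y), top 80 mm above the worktop; origin under its centre, front towards its -x. The front 73 mm of its top is a fixed deck that carries the lock; the rest is the lid, hinged at the back, with a flat carrying handle and a coin slot
- lock (a point): middle of the keyway on the lock's face, 81 mm above the worktop, 55 mm in front of the box's centre; the box's axes, z up. Keyway 16 mm along x, 4.8 mm along y, mouth widened to 8 mm, in a 24 mm brass plug in a 33 mm steel bezel. Key goes straight down: home, its tip is 34 mm below this point. Pins stick: they yield to a push of 5 to 15 N, easier with a wiggle. It turns only within 3 mm of home
- lock_plug (a joint): angle of the lock's plug in rad: 0 locked, keyway along the box's x; grows clockwise seen from above to a stop at 1.5. The blade's play in the keyway and the give of the grip lose 0.2 to 0.3 rad, so turn the hand some 95 to 100 degrees for the quarter turn. A spring turns it back to 0; holding it takes about 0.15 N m, so grip the head firmly (some 40 N)
- box_lid (a joint): opening angle of the box's lid in rad: 0 shut; the lock's cam lifts it as the plug turns, to 0.2 (its front edge some 19 mm up) at a full quarter turn
- mug_3: white espresso cup, 64 mm across, 51 mm high, origin under it: leave alone
- capsule_1: coffee capsule, 37 mm across, 28 mm high, origin under its centre: leave alone
- capsule_2: coffee capsule, the same size: leave alone
- capsule_3: coffee capsule, the same size: leave alone
- teaspoon_1: teaspoon, 132 mm long, lying on the worktop: leave alone
- apple_1: apple, 75 mm across: leave alone
- lemon_1: lemon, 78 x 55 mm: leave alone
There are look-alikes about, which are no part of the job. Leave any white look-alike of the key_stand alone.

How it is judged:
By the outcome, as a careful person would: the job done as asked, in the order asked, and still so for the second after the job is handed in, while the arm keeps its last pose, push and grip.
It also fails if it takes over 64 s, if anything falls off the work surface, if the arm or the gripper's body presses on something with over 40 N, if the wrist force passes 120 N, or if a joint passes its speed limit or range.

ROBOT

A 7-joint arm with a two-finger parallel gripper is mounted at the origin on a cart in front of the work surface, level with it; the furniture and walls round the work are solid. World frame = base frame: x ahead of the robot, y to its left, z up, the work surface at z = 0. Lengths are in m, angles in rad, forces in N, time in s.
With the tool pointing down it reaches from about 0.4 to 0.875 m from the base axis. Payload 6.5 kg.
Tool frame: the origin (TCP) lies between the finger pads; the fingertips stand 14 mm ahead of it and the grasp point (between the pads) lies 5 mm behind it (env.tips_ahead is the distance from the TCP to the fingertips, in m); z points along the fingers, y is the line along which they close (so a half turn about z gives the same grasp; the last joint's range is limited). The gripper opens to 88 mm and grips with 3 to 60 N. Pads are 18 mm wide; open, the fingers measure 123 mm over their backs; the gripper's body (75 mm by 187 mm) begins 45 mm behind the grasp point.
Start: joints at [1.162, 0.536, -0.004, 1.538, 0.003, 1.067, -0.071], TCP at [0.218, -0.612, 0.253] pointing down, gripper open.
Joint ranges: [-2.7, 2.7], [-0.37, 2.16], [-1.27, 1.26], [0.24, 2.4], [-1.31, 4.45], [0.19, 1.91], [-2.76, 2.76]. Speed limits (rad/s): [2.39, 2.39, 3.14, 3.14, 3.14, 3.14, 3.14].

INTERFACE

Orientations are given as [roll, pitch, yaw] about the fixed x, y, z axes, in that order (R = Rz(yaw) Ry(pitch) Rx(roll)).
In Python, from plant import env, eyes, ticket gives the robot as it stands. The module is installed in compiled form; this text tells all that it offers.
- The arm moves only by the tool step_arm, never from a script. Its argument "rows" is a list of rows, each a list of 3 entries, a list of its own where there are three numbers: the shift along the world's x, y, z in mm, then the turn, a rotation vector about the world's x, y, z in units of 6 degrees (1.0 is 6 degrees), then the closure in counts, from 0 (fully open) to 255 (shut). A call has 1 to 10 rows; each row shifts and turns the commanded pose from where the row before left it; what a row does not reach is not made up. A row lasts 1/12 s, in which the tool goes at most 41.7 mm and 7.16 degrees, less where a joint would pass 70% of its speed; a pose out of reach is approached as far as the arm can. A call with a gripper value outside its range is refused whole. The fingers move at their own pace and stop on an object; the grip force is fixed at half the most. Time passes only in rows, so rows that do not move let the fingers close. It gives the time, the measured TCP pose, the force, the opening and the grip force at its end, in the units of the state.
- env.get_state(): the state, without advancing time (a new reading comes with each control period).
- eyes.grab_frame(name): name is "side" or "top" or "wrist"; returns the picture (480x640x3 uint8, red, green, blue); there is no depth.
- eyes.camera_params(name): a dict with "fovy" (degrees; the focal length in pixels is half the picture's height over the tangent of half this angle, whatever the lens; pixels are square), "cx", "cy" (the principal point, pixels), "R" (3x3) and "t" (3): a world point X has camera coordinates R X + t. Camera axes: x right, y down, z forward; pixel columns grow to the right and rows downward; lengths in m; the calibration is good to about 2 mm. The wrist camera is an equidistant fisheye: a pixel r from the principal point sees the ray r / f radians off the axis. A picture is of the moment at which its call begins: read the wrist's pose just before it. camera_params takes no time and is no camera call; for the wrist camera it gives the pose at the moment of the call.
- ticket.finish_job(): hands the job in; it is judged then, once.
The state is a dict: "time_s": time; "qpos": joint angles; "joint_velocities": joint speeds; "tau": joint torques, N m; "tool_pos": TCP position; "tool_rot": TCP orientation; "ft_force": force on the tool from outside, world axes, zero at the start; "wrist_torque": the same for the moment, N m; "width": finger opening in m; "grip_force": force on a finger pad.
Only numpy, scipy, OpenCV 4.12 (cv2) and the standard library are available. Lean on these libraries where they do the work, as an engineer would, in place of code of your own. Each camera call takes 0.05 s, during which the arm holds its last target. There are 200 camera calls.

## Working session

There is one attempt and no reset: what is moved stays moved. The work goes in short steps, Python scripts to look and compute and a tool call to move; the robot and the scene stay as the last step left them, time stands still between calls to the robot, and variables do not carry over. Pictures are saved under pics/ and viewed, at most 10 in all, crops included, and the job is handed in when it is done.

Besides the shell and the picture viewer there is one more tool, called after "Request:" as name([rows], argument=value, ...), one row to a line, values as JSON. step_arm: Moves the arm, as the interface text tells. Its arguments: {"type":"object","properties":{"rows":{"type":"array","items":{"type":"array"}}},"required":["rows"]}

```bash
mkdir -p pics; cat > h.py <<'E'
import numpy as np, cv2
from plant import env, eyes, ticket
def cam(n):
    p=eyes.camera_params(n); return p, 240/np.tan(np.radians(p["fovy"])/2)
def grab(n,f):
    p=cam(n); im=eyes.grab_frame(n)[:,:,::-1].copy(); cv2.imwrite("pics/"+f,im); return im,p
def ray(pf,u,v,fish=False):
    p,f=pf; d=np.array([(u-p["cx"])/f,(v-p["cy"])/f,1.])
    if fish:
        r=np.hypot(d[0],d[1]); d=np.array([d[0]/r*np.sin(r),d[1]/r*np.sin(r),np.cos(r)]) if r>1e-9 else np.array([0,0,1.])
    R=np.array(p["R"]); return -R.T@np.array(p["t"]), R.T@d
def onz(pf,u,v,z,fish=False):
    o,d=ray(pf,u,v,fish); return o+d*(z-o[2])/d[2]
def proj(pf,X,fish=False):
    p,f=pf; c=np.array(p["R"])@X+np.array(p["t"])
    if fish:
        r=np.hypot(c[0],c[1]); a=np.arctan2(r,c[2]); return np.array([p["cx"]+f*a*c[0]/r,p["cy"]+f*a*c[1]/r])
    return np.array([p["cx"]+f*c[0]/c[2],p["cy"]+f*c[1]/c[2]])
E
python3 - <<'E'
from h import *
print(env.get_state(),env.tips_ahead)
for n in("top","side","wrist"):
    im,p=grab(n,n+"0.png"); print(n,p[1],-np.array(p[0]["R"]).T@np.array(p[0]["t"]),np.array(p[0]["R"]).round(2).tolist(),p[0]["cx"],p[0]["cy"])
E
```

```text
{'time_s': 0.0, 'qpos': array([ 1.1618002 ,  0.53715624, -0.00441067,  1.53885122,  0.00261555,
        1.06730686, -0.07121395]), 'joint_velocities': array([ 0.00028453, -0.00195631,  0.00032805, -0.00171419, -0.00041282,
        0.00138003,  0.00123496]), 'tau': array([-4.06837880e-04, -5.70969307e+01,  9.90544930e-01, -2.51599181e+01,
       -5.63379424e-02,  1.78400689e-02,  1.45125082e-04]), 'tool_pos': array([ 0.21824841, -0.61164336,  0.2518543 ]), 'tool_rot': array([-3.13988329e+00,  1.53906094e-04,  3.42837690e-01]), 'ft_force': array([ 0.0898221 ,  0.20095866, -0.04904751]), 'wrist_torque': array([-0.01029565,  0.03758174,  0.01080053]), 'grip_force': 0.0, 'width': 0.08844429448597754} 0.014
top 587.3634822402691 [-0.05887007  0.43815599  1.54049537] [[-0.47, -0.89, -0.01], [-0.8, 0.42, -0.42], [0.38, -0.19, -0.91]] 321.5832783390503 235.84336749750105
side 548.1961597489872 [-0.00342989  1.61392019  0.76305158] [[-0.94, -0.35, -0.01], [-0.13, 0.37, -0.92], [0.32, -0.86, -0.39]] 321.7245422292064 244.04446784121993
wrist 371.64829954431775 [ 0.29176597 -0.58481202  0.38345439] [[0.34, -0.94, -0.0], [-0.9, -0.32, 0.3], [-0.28, -0.1, -0.95]] 317.87441973735133 239.44333099205107
```

View pics/top0.png

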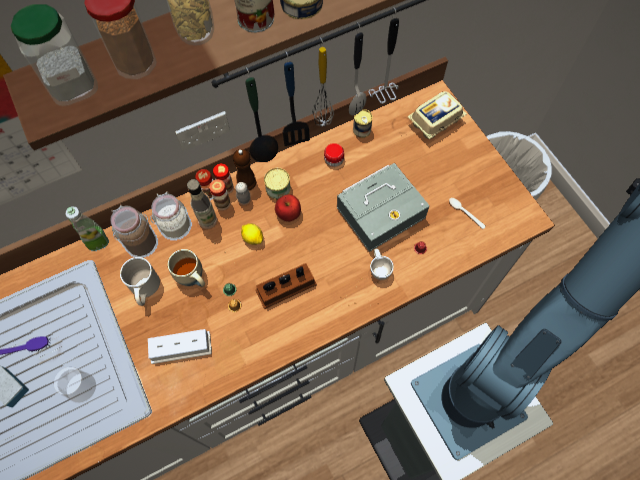

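View pics/side0.png

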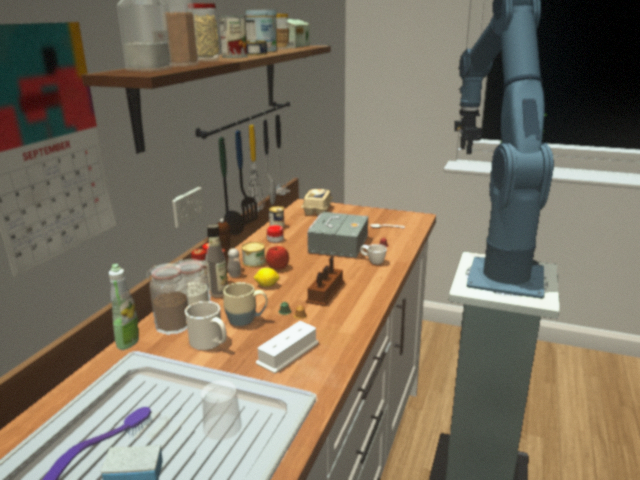

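Top picture: the dark stand is at (285,285) with key heads near (270,287), (285,280) and (299,271). The white look-alike is at (180,345), and the box is at (383,205) with its brass lock near (394,215). In the side picture the dark stand is at (326,283).

```bash
python3 - <<'E'
from h import *
t=cv2.imread("pics/top0.png"); s=cv2.imread("pics/side0.png")
a=cv2.resize(t[255:310,250:320],(560,440),interpolation=cv2.INTER_CUBIC)
b=cv2.resize(s[250:305,300:350],(240,264),interpolation=cv2.INTER_CUBIC)
c=cv2.resize(t[195:240,370:430],(240,180),interpolation=cv2.INTER_CUBIC)
o=np.zeros((444,800,3),np.uint8); o[:440,:560]=a; o[:264,560:]=b; o[264:444,560:]=c
cv2.imwrite("pics/crop1.png",o)
p=cam("top")
for n,u,v,z in[("k1",270,287,.07),("k2",285,280,.07),("k3",299,271,.07),("lock",394,215,.081)]: print(n,onz(p,u,v,z).round(3))
for u,v in[(338,201),(379,242),(428,208),(392,166)]: print("boxcorner",onz(p,u,v,.08).round(3))
E
```

```text
k1 [0.487 0.318 0.07 ]
k2 [0.487 0.274 0.07 ]
k3 [0.492 0.23  0.07 ]
lock [ 0.514 -0.079  0.081]
boxcorner [0.626 0.038 0.08 ]
boxcorner [ 0.462 -0.     0.08 ]
boxcorner [ 0.488 -0.174  0.08 ]
boxcorner [ 0.654 -0.156  0.08 ]
```

View pics/crop1.png

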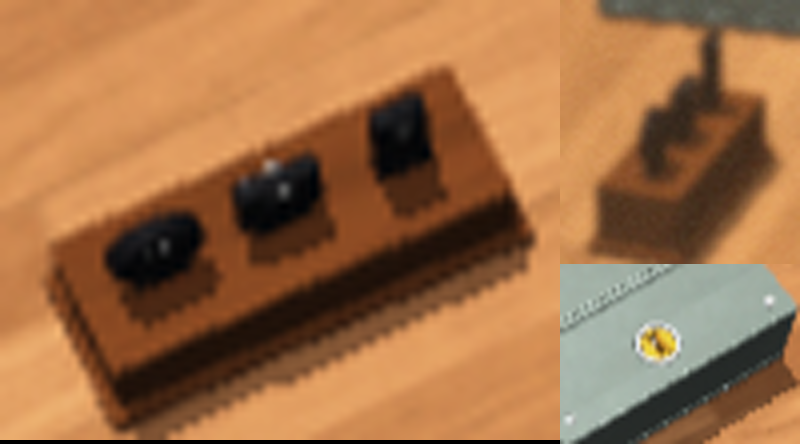

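Candidates for the round-head key:
- (270,287): elliptical, round outline. This is the wanted key.
- (285,280): straight-edged, the square key.
- (299,271): narrow and tall, the long key.

The white block at (180,345) is the look-alike stand. The crop supports the leftmost choice, which I'll confirm from close up. The lock is at about (0.514,-0.079).

Request:
step_arm([
  [[20,31,0],[0,0,1.0],0],
  [[20,31,0],[0,0,1.0],0],
  [[20,31,0],[0,0,1.0],0],
  [[20,31,0],[0,0,1.0],0],
  [[20,31,0],[0,0,1.0],0],
  [[20,31,0],[0,0,1.0],0],
  [[20,31,0],[0,0,1.0],0],
  [[20,31,0],[0,0,1.0],0],
  [[20,31,0],[0,0,1.0],0],
  [[20,31,0],[0,0,1.0],0],
])

```text
time_s: 0.98
tool_pos: [0.4189, -0.3006, 0.2527]
tool_rot: [-3.141, 0.0, 1.395]
ft_force: [-0.4, -0.4, -0.3]
width: 0.0881
grip_force: 0.0
```

Request:
step_arm([
  [[0,30,0],[0,0,0.2],0],
  [[0,30,0],[0,0,0.2],0],
  [[0,30,0],[0,0,0.2],0],
  [[0,30,0],[0,0,0.2],0],
  [[0,30,0],[0,0,0.2],0],
  [[0,30,0],[0,0,0.2],0],
  [[0,20,0],[0,0,0.2],0],
  [[0,0,0],[0,0,0.2],0],
  [[0,0,0],[0,0,0],0],
])

```text
time_s: 1.73
tool_pos: [0.4184, -0.1016, 0.2527]
tool_rot: [-3.142, 0.0, 1.561]
ft_force: [-0.0, -0.3, -0.2]
width: 0.0882
grip_force: 0.0
```

```bash
python3 - <<'E'
from h import *
im,p=grab("wrist","w1.png"); s=env.get_state(); print(s["tool_pos"],s["tool_rot"],s["qpos"],s["time_s"])
print(proj(p,np.array([.514,-.079,.081]),True), proj(p,np.array([.487,.318,.069]),True))
E
```

```text
[ 0.41837997 -0.10274872  0.25268907] [-3.14144193e+00  4.94678100e-04  1.55745216e+00] [ 0.59390851  0.19811729 -0.50874984  2.06323547  0.1225111   0.90855735
  0.00459854] 1.7833
[429.9843601  194.13219347] [ 382.13405969 -177.8619364 ]
```

View pics/w1.png

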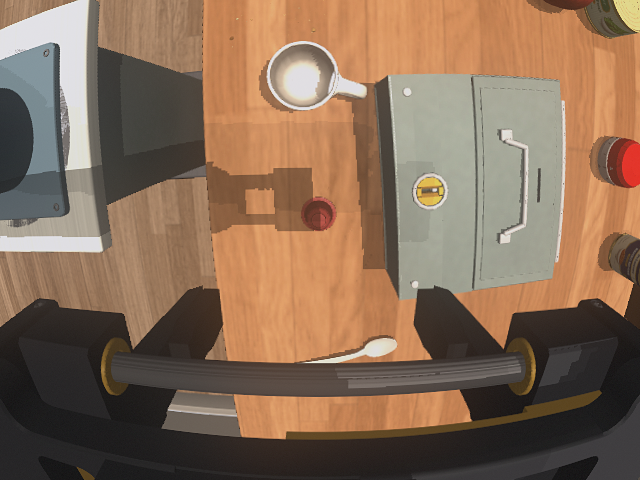

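The wrist view shows the lock at (430,191) with its keyway along the picture's x. The deck screws are at (407,92) and (415,284), the cup at (303,75) and a red capsule at (318,213).

```bash
cat > lock.py <<'E'
from h import *
def lock(im,p,g):
    h=cv2.cvtColor(im,cv2.COLOR_BGR2HSV); m=cv2.inRange(h,(18,110,90),(36,255,255))
    q=np.zeros_like(m); cv2.circle(q,tuple(map(int,g)),30,255,-1); m&=q
    pts=cv2.findNonZero(m).astype(np.float32); (u,v),r=cv2.minEnclosingCircle(cv2.convexHull(pts)); mm=pts.reshape(-1,2).mean(0)
    return (u,v,r),mm,onz(p,u,v,.081,True)
E
python3 - <<'E'
from lock import *
im=cv2.imread("pics/w1.png"); p=cam("wrist")
print(lock(im,p,(430,191)))
g=cv2.cvtColor(im,cv2.COLOR_BGR2GRAY).astype(int)
def scr(x,y):
    w=g[y-8:y+9,x-8:x+9]; m=w>w.max()-35; ys,xs=np.nonzero(m); return x-8+xs.mean(),y-8+ys.mean()
a,b=scr(407,92),scr(415,284); print(a,b)
A=onz(p,*a,.081,True);B=onz(p,*b,.081,True); d=A-B; print(A,B,np.linalg.norm(d))
yaw=np.arctan2(d[1],d[0]); print("dir",yaw, "boxyaw",(yaw-np.pi/2), yaw+np.pi/2)
for u,v in[(388,76),(402,299),(473,77),(477,290)]: print(onz(p,u,v,.08,True))
E
```

```text
((429.75, 191.25, 14.25229263305664), array([429.48422, 190.99324], dtype=float32), array([ 0.51367596, -0.07795092,  0.081     ]))
(np.float64(407.0), np.float64(91.35416666666667)) (np.float64(414.6111111111111), np.float64(284.1388888888889))
[0.49194947 0.00551095 0.081     ] [ 0.50588362 -0.16381244  0.081     ] 0.16989576713668159
dir 1.652904456881738 boxyaw 0.08210813008684137 3.2237007836766347
[0.47639273 0.01779972 0.08      ]
[ 0.49529979 -0.17913074  0.08      ]
[0.55112381 0.02250809 0.08      ]
[ 0.57085472 -0.17325589  0.08      ]
```

Request:
step_arm([
  [[2,35,0],[0,0,0],0],
  [[2,35,0],[0,0,0],0],
  [[2,35,0],[0,0,0],0],
  [[2,35,0],[0,0,0],0],
  [[2,35,0],[0,0,0],0],
  [[2,35,0],[0,0,0],0],
  [[2,35,0],[0,0,0],0],
  [[2,35,0],[0,0,0],0],
  [[2,20,0],[0,0,0],0],
  [[0,0,0],[0,0,0],0],
])

```text
time_s: 2.62
tool_pos: [0.4371, 0.2015, 0.2529]
tool_rot: [3.141, -0.003, 1.561]
ft_force: [0.5, 0.5, 0.1]
width: 0.0882
grip_force: 0.0
```

```bash
python3 - <<'E'
from h import *
s=env.get_state(); im,p=grab("wrist","w2.png"); print(s["tool_pos"],s["tool_rot"],s["time_s"])
for y in(.318,.274,.23): print(proj(p,np.array([.487,y,.075]),True))
E
```

```text
[0.43707977 0.20153181 0.25292388] [ 3.14103527e+00 -3.08553364e-03  1.56069316e+00] 2.6167
[377.4951182  82.2062927]
[377.45520108 134.35454989]
[376.6497239  186.21135468]
```

View pics/w2.png

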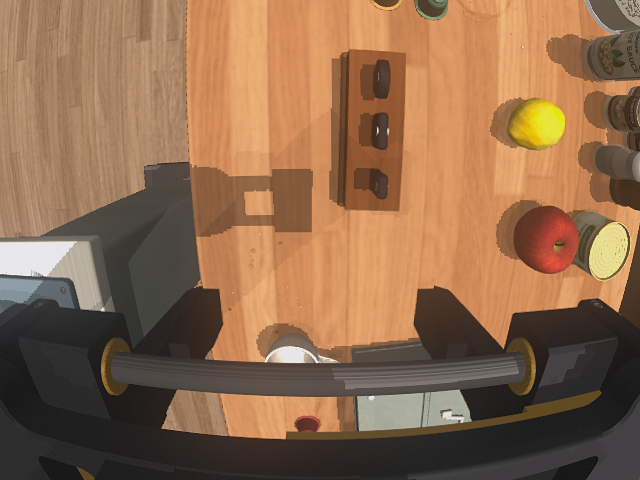

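The wrist view shows the dark stand with heads at (382,79), (380,131) and (380,184). Their apparent lengths (38, 36 and 29 px) match round, square and long. I'll go closer to confirm.

Request:
step_arm([
  [[10,8,-18],[0,0,0],0],
  [[10,8,-18],[0,0,0],0],
  [[10,8,-18],[0,0,0],0],
  [[10,8,-18],[0,0,0],0],
  [[10,6,-18],[0,0,0],0],
  [[0,0,0],[0,0,0],0],
  [[0,0,0],[0,0,0],0],
])

```text
time_s: 3.25
tool_pos: [0.4866, 0.2334, 0.1618]
tool_rot: [-3.139, 0.002, 1.555]
ft_force: [-0.3, 0.2, 0.2]
width: 0.088
grip_force: 0.0
```

```bash
python3 - <<'E'
from h import *
s=env.get_state(); im,p=grab("wrist","w3.png"); print(s["tool_pos"],s["tool_rot"],s["time_s"])
ctr=[proj(p,np.array([.49,y,.08]),True) for y in(.318,.274,.23)]; print(ctr)
m=(im.max(2)<60).astype(np.uint8)*255
n,l,st,c=cv2.connectedComponentsWithStats(m)
for i in range(1,n):
    if 200<st[i,4]<8000:
        cnt=cv2.findNonZero((l==i).astype(np.uint8)); r=cv2.minAreaRect(cnt); print(st[i],c[i].round(1),r,onz(p,*r[0],.08,True).round(4))
x0,y0=int(ctr[0][0])-110,max(0,int(ctr[0][1])-110); cr=im[y0:y0+260,x0:x0+220]; print(x0,y0)
cv2.imwrite("pics/c3.png",cv2.resize(cr,None,fx=2.2,fy=2.2,interpolation=cv2.INTER_CUBIC))
E
```

```text
[0.48662749 0.23340673 0.16178563] [-3.13935453e+00  2.02727707e-03  1.55470703e+00] 3.25
[array([322.22802383, 115.47777499]), array([323.29519413, 191.45780663]), array([324.13753251, 262.26620484])]
[513 456  86  24 955] [566.4 470.9] ((557.9398193359375, 476.317626953125), (20.38124656677246, 87.75578308105469), 73.6518325805664) [ 0.766  -0.0539  0.08  ]
212 5
```

View pics/c3.png

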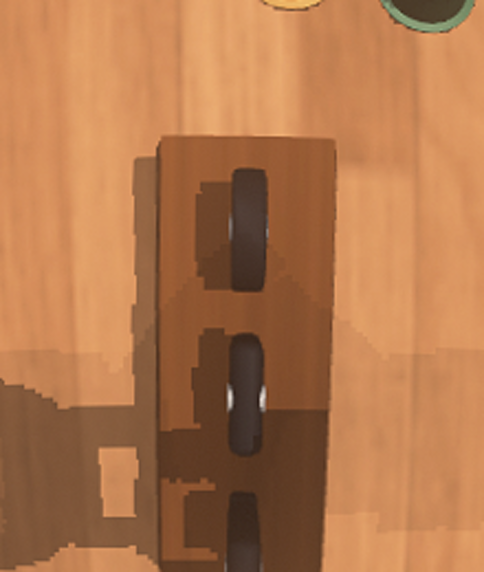

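The crop shows the heads edge-on at crop pixels (250,230), (246,395) and (243,535). From straight above, round and square look alike, so I need an oblique view.

Request:
step_arm([
  [[-25,0,0],[0,0,0],0],
  [[-25,0,0],[0,0,0],0],
  [[-25,0,-15],[0,0,0],0],
  [[-20,0,-15],[0,0,0],0],
  [[0,0,0],[0,0,0],0],
  [[0,0,0],[0,0,0],0],
])

```text
time_s: 3.8
tool_pos: [0.391, 0.2348, 0.1334]
tool_rot: [3.141, 0.001, 1.558]
ft_force: [0.7, 0.0, 0.4]
width: 0.0882
grip_force: 0.0
```

```bash
python3 - <<'E'
from h import *
s=env.get_state(); im,p=grab("wrist","w4.png"); print(s["tool_pos"],s["tool_rot"],s["time_s"])
ctr=[proj(p,np.array([.49,y,.07]),True) for y in(.318,.274,.23)]; print(ctr)
c=np.mean(ctr,0).astype(int); x0,y0=c[0]-90,max(0,c[1]-130); cr=im[y0:y0+260,x0:x0+180]; print(x0,y0)
cr=cv2.convertScaleAbs(cr,alpha=2)
cv2.imwrite("pics/c4.png",cv2.resize(cr,None,fx=2.2,fy=2.2,interpolation=cv2.INTER_CUBIC))
E
```

```text
[0.39103287 0.23480925 0.1334344 ] [3.14099780e+00 1.18781976e-03 1.55795690e+00] 3.8
[array([494.20394291, 124.2948391 ]), array([489.49319838, 200.95784798]), array([480.98422726, 272.01982752])]
398 69
```

View pics/c4.png

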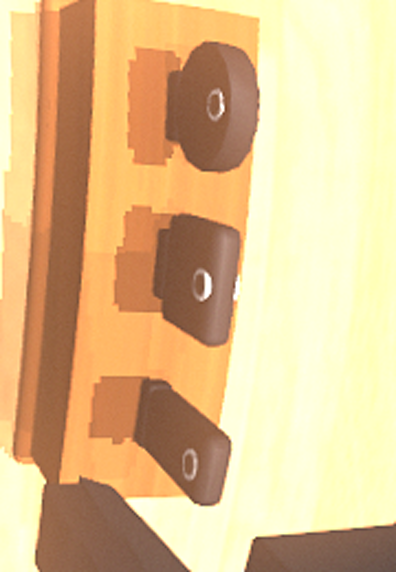

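Crop: the round head is at crop pixel (215,105), the square at (202,283) and the long at (190,462). The farthest slot (y≈0.318) is confirmed. I'll go back above it and measure.

Request:
step_arm([
  [[0,0,15],[0,0,0],0],
  [[25,0,15],[0,0,0],0],
  [[25,0,0],[0,0,0],0],
  [[25,0,0],[0,0,0],0],
  [[22,5,0],[0,0,0],0],
  [[0,0,0],[0,0,0],0],
  [[0,0,0],[0,0,0],0],
])

```text
time_s: 4.43
tool_pos: [0.4906, 0.2405, 0.1636]
tool_rot: [3.14, -0.001, 1.555]
ft_force: [-0.8, 0.2, 0.2]
width: 0.0881
grip_force: 0.0
```

```bash
python3 - <<'E'
from h import *
s=env.get_state(); im,p=grab("wrist","w5.png"); print(s["tool_pos"],s["tool_rot"],s["time_s"])
c=proj(p,np.array([.49,.318,.08]),True); print(c)
h=cv2.cvtColor(im,cv2.COLOR_BGR2HSV)
w=h[int(c[1])-45:int(c[1])+45,int(c[0])-50:int(c[0])+50]
m=((w[:,:,1]<110)&(w[:,:,2]<90)).astype(np.uint8)
n,l,st,ce=cv2.connectedComponentsWithStats(m)
for i in range(1,n):
    if st[i,4]>150:
        r=cv2.minAreaRect(cv2.findNonZero((l==i).astype(np.uint8))); u,v=r[0][0]+int(c[0])-50,r[0][1]+int(c[1])-45
        print(st[i],r,(u,v),[onz(p,u,v,z,True).round(4) for z in(.069,.08)])
E
```

```text
[0.4905778  0.24048562 0.16362161] [ 3.13975142e+00 -1.21016204e-03  1.55471052e+00] 4.4333
[314.85010713 128.30876786]
[ 47  17  14  42 492] ((53.5, 37.5), (41.0, 13.0), 90.0) (317.5, 120.5) [array([0.4916, 0.3227, 0.069 ]), array([0.4916, 0.3225, 0.08  ])]
```

Request:
step_arm([
  [[1,28,0],[0,0,0],0],
  [[0,28,0],[0,0,0],0],
  [[0,26,0],[0,0,0],0],
  [[0,0,-25],[0,0,0],0],
  [[0,0,-25],[0,0,0],0],
  [[0,0,-20],[0,0,0],0],
  [[0,0,-15],[0,0,0],0],
  [[0,0,-13],[0,0,0],0],
  [[0,0,0],[0,0,0],0],
  [[0,0,0],[0,0,0],0],
])

```text
time_s: 5.32
tool_pos: [0.489, 0.3227, 0.0649]
tool_rot: [-3.141, 0.0, 1.558]
ft_force: [-0.7, 0.3, 0.9]
width: 0.088
grip_force: 0.0
```

Request:
step_arm([
  [[0,0,0],[0,0,0],150],
  [[0,0,0],[0,0,0],220],
  [[0,0,0],[0,0,0],255],
  [[0,0,0],[0,0,0],255],
  [[0,0,0],[0,0,0],255],
  [[0,0,0],[0,0,0],255],
  [[0,0,0],[0,0,0],255],
  [[0,0,0],[0,0,0],255],
  [[0,0,0],[0,0,0],255],
  [[0,0,0],[0,0,0],255],
])

```text
time_s: 6.15
tool_pos: [0.4895, 0.3228, 0.0647]
tool_rot: [-3.142, 0.0, 1.558]
ft_force: [-0.1, 0.1, -0.1]
width: 0.0236
grip_force: 0.0
```

Request:
step_arm([
  [[0,0,0],[0,0,0],255],
  [[0,0,0],[0,0,0],255],
  [[0,0,0],[0,0,0],255],
  [[0,0,0],[0,0,0],255],
  [[0,0,0],[0,0,0],255],
  [[0,0,0],[0,0,0],255],
  [[0,0,0],[0,0,0],255],
])

```text
time_s: 6.73
tool_pos: [0.4903, 0.3228, 0.0649]
tool_rot: [3.14, -0.0, 1.557]
ft_force: [5.3, 0.0, -1.3]
width: 0.0091
grip_force: 30.0
```

Request:
step_arm([
  [[1.5,0,3],[0,0,0],255],
  [[0,0,8],[0,0,0],255],
  [[0,0,10],[0,0,0],255],
  [[0,0,10],[0,0,0],255],
  [[0,0,15],[0,0,0],255],
  [[0,0,20],[0,0,0],255],
  [[0,0,20],[0,0,0],255],
  [[0,0,20],[0,0,0],255],
  [[0,0,14],[0,0,0],255],
  [[0,0,0],[0,0,0],255],
])

```text
time_s: 7.57
tool_pos: [0.4916, 0.3244, 0.1886]
tool_rot: [3.138, -0.003, 1.558]
ft_force: [0.2, 0.4, -0.3]
width: 0.0088
grip_force: 30.0
```

Request:
step_arm([
  [[1,-25,0],[0,0,1],255],
  [[1,-25,0],[0,0,1],255],
  [[1,-25,0],[0,0,1],255],
  [[1,-25,0],[0,0,1],255],
  [[1,-25,0],[0,0,1],255],
  [[2,-25,0],[0,0,1],255],
  [[2,-25,0],[0,0,1],255],
  [[2,-25,0],[0,0,1],255],
  [[2,-25,0],[0,0,1],255],
  [[2,-25,0],[0,0,1],255],
])

```text
time_s: 8.4
tool_pos: [0.5051, 0.0718, 0.1844]
tool_rot: [-3.141, -0.001, 2.611]
ft_force: [0.4, -0.3, -0.8]
width: 0.0089
grip_force: 30.0
```

Request:
step_arm([
  [[1,-25,0],[0,0,1],255],
  [[1,-25,0],[0,0,1],255],
  [[1,-25,0],[0,0,1],255],
  [[1,-25,0],[0,0,1],255],
  [[1,-25,0],[0,0,1],255],
  [[1,-27,0],[0,0,1],255],
  [[0,0,0],[0,0,0],255],
  [[0,0,0],[0,0,0],255],
  [[0,0,0],[0,0,0],255],
])

```text
time_s: 9.15
tool_pos: [0.5115, -0.0783, 0.1845]
tool_rot: [3.141, -0.001, -3.051]
ft_force: [0.5, -0.0, -0.6]
width: 0.0088
grip_force: 30.0
```

```bash
python3 - <<'E'
from h import *
s=env.get_state(); im,p=grab("wrist","w6.png"); print(s["tool_pos"],s["tool_rot"],s["qpos"],s["time_s"])
print(proj(p,np.array([.5137,-.078,.081]),True), proj(p,np.array(s["tool_pos"])-[0,0,.053],True))
E
```

```text
[ 0.51145979 -0.07826417  0.18454595] [ 3.14067434e+00 -5.42846742e-04 -3.05076642e+00] [ 0.80968377  0.61239482 -0.98820503  1.90473922  0.62080407  0.96810299
  1.19298277] 9.15
[316.5791035  248.51480416] [316.23036807 274.88859539]
```

View pics/w6.png

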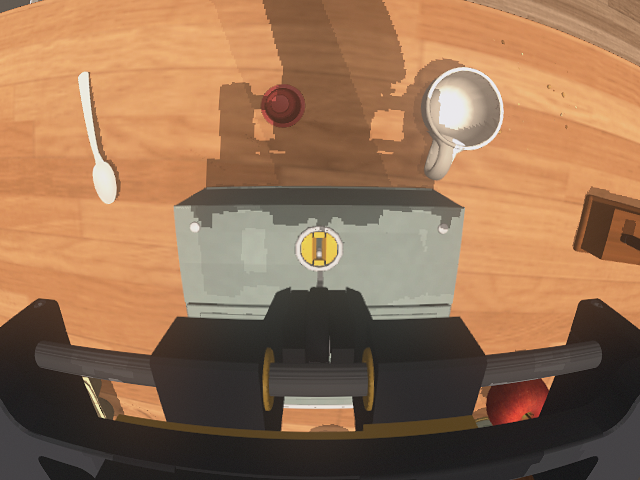

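The lock is at (319,248) with its keyway upright in the picture, and the key's blade shows below it around (320,275). The screws are at (194,228) and (444,229).

```bash
python3 - <<'E'
from lock import *
im=cv2.imread("pics/w6.png"); p=cam("wrist"); s=env.get_state(); print(s["tool_pos"])
print(lock(im,p,(319,248)))
g=cv2.cvtColor(im,cv2.COLOR_BGR2GRAY).astype(int)
def scr(x,y):
    w=g[y-8:y+9,x-8:x+9]; m=w>w.max()-35; ys,xs=np.nonzero(m); return x-8+xs.mean(),y-8+ys.mean()
a,b=scr(194,228),scr(444,229); A=onz(p,*a,.081,True);B=onz(p,*b,.081,True); d=B-A
print(a,b,A,B,np.linalg.norm(d),"boxyaw",np.arctan2(d[1],d[0])-np.pi/2)
for u,v in[(175,207),(464,207)]: print(onz(p,u,v,.08,True))
# keyway axis points
for u,v in[(319,233),(319,266)]: print(onz(p,u,v,.081,True))
cv2.imwrite("pics/c6.png",cv2.resize(im[220:300,270:370],(800,640)[::1] if 0 else (750,600),interpolation=cv2.INTER_CUBIC))
E
```

```text
[ 0.51162622 -0.07772802  0.18470389]
((318.7913818359375, 248.40689086914062, 18.428485870361328), array([318.69553, 248.27272], dtype=float32), array([ 0.51373096, -0.07604399,  0.081     ]))
(np.float64(194.0441176470588), np.float64(227.05882352941177)) (np.float64(442.48571428571427), np.float64(230.02857142857144)) [ 0.50649143 -0.16214775  0.081     ] [0.49294749 0.00704942 0.081     ] 0.16973839589715184 boxyaw 0.07987794362752276
[ 0.49369373 -0.17655783  0.08      ]
[0.47540959 0.02034668 0.08      ]
[ 0.50302011 -0.07690664  0.081     ]
[ 0.52631323 -0.07472477  0.081     ]
```

View pics/c6.png

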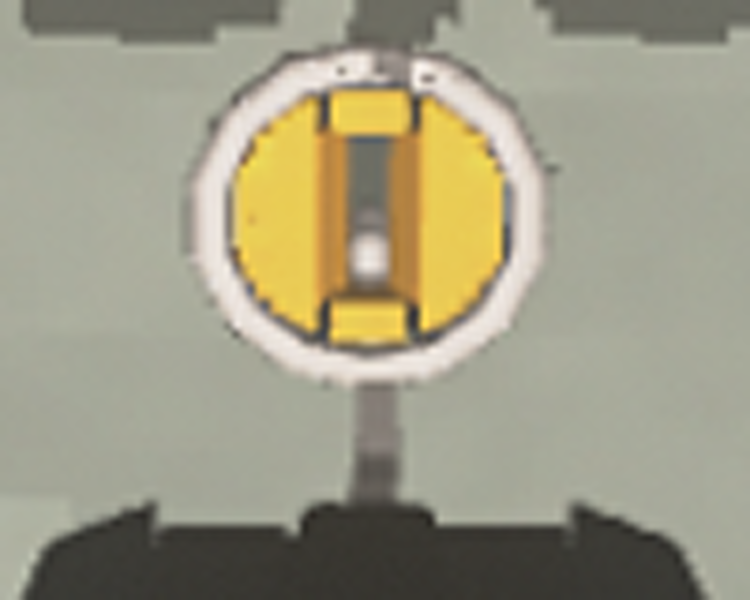

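The key's blade (crop x≈377) is nearly in line with the keyway (crop x≈370). I'll shift +2 mm in x and −0.5 mm in y, lower it and check again.

Request:
step_arm([
  [[2,-0.5,-10],[0,0,0],255],
  [[0,0,-12],[0,0,0],255],
  [[0,0,-12],[0,0,0],255],
  [[0,0,-7],[0,0,0],255],
  [[0,0,0],[0,0,0],255],
  [[0,0,0],[0,0,0],255],
  [[0,0,0],[0,0,0],255],
])

```text
time_s: 9.78
tool_pos: [0.5142, -0.0794, 0.1438]
tool_rot: [3.141, 0.0, -3.05]
ft_force: [0.0, 0.2, -0.6]
width: 0.0087
grip_force: 30.0
```

```bash
python3 - <<'E'
from lock import *
s=env.get_state(); im,p=grab("wrist","w7.png"); T=np.array(s["tool_pos"]); print(T,s["tool_rot"],s["time_s"])
print("pred lock",proj(p,np.array([.5137,-.0785,.081]),True),"tip",proj(p,T-[0,0,.054],True),"below",proj(p,np.r_[T[:2],.081],True))
cv2.imwrite("pics/c7.png",cv2.resize(im[180:280,260:380],(720,600),interpolation=cv2.INTER_CUBIC))
E
```

```text
[ 0.51417631 -0.07941425  0.14384186] [ 3.14140915e+00  2.86412031e-04 -3.04985202e+00] 9.7833
pred lock [318.11131855 267.40021709] tip [316.35688857 274.13737917] below [316.41664435 268.04301497]
```

View pics/c7.png

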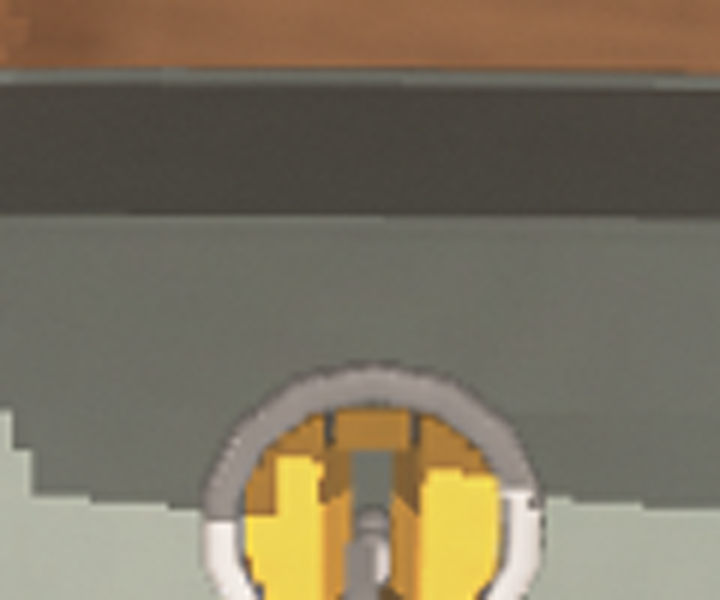

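Crop c7 shows the keyway mouth centred at crop x≈370 and the blade tip at x≈360, so the tip is about 1 mm off in −y. I'll shift +1 mm in y and enter gently.

Request:
step_arm([
  [[0,1,0],[0,0,0],255],
  [[0,0,-3],[0,0,0],255],
  [[0,0,-3],[0,0,0],255],
  [[0,0,-3],[0,0,0],255],
  [[0,0,-3],[0,0,0],255],
  [[0,0,-2],[0,0,0],255],
  [[0,0,0],[0,0,0],255],
])

```text
time_s: 10.42
tool_pos: [0.5136, -0.0787, 0.1292]
tool_rot: [3.141, -0.001, -3.05]
ft_force: [-1.0, 0.2, -0.9]
width: 0.009
grip_force: 30.0
```

Request:
step_arm([
  [[0,0,-2],[0,0,0],255],
  [[0,0,-2],[0,0,0],255],
  [[0,0,-2],[0,0,0],255],
  [[0,0,0],[0,0,0],255],
])

```text
time_s: 10.75
tool_pos: [0.5145, -0.0785, 0.1245]
tool_rot: [-3.141, 0.001, -3.05]
ft_force: [-2.8, -0.7, 8.9]
width: 0.0083
grip_force: 30.0
```

Request:
step_arm([
  [[0,0,-1],[0,0,0.4],255],
  [[0,0,-1],[0,0,-0.4],255],
  [[0,0,-1],[0,0,-0.4],255],
  [[0,0,-1],[0,0,0.4],255],
  [[0,0,0],[0,0,0],255],
])

```text
time_s: 11.17
tool_pos: [0.5137, -0.0785, 0.1196]
tool_rot: [-3.142, -0.001, -3.048]
ft_force: [-1.5, -0.0, 1.5]
width: 0.0081
grip_force: 30.0
```

Request:
step_arm([
  [[0,0,-1.5],[0,0,0.4],255],
  [[0,0,-1.5],[0,0,-0.4],255],
  [[0,0,-1.5],[0,0,-0.4],255],
  [[0,0,-1.5],[0,0,0.4],255],
  [[0,0,0],[0,0,0],255],
])

```text
time_s: 11.58
tool_pos: [0.514, -0.0785, 0.1136]
tool_rot: [3.141, 0.0, -3.049]
ft_force: [0.5, 0.6, -0.5]
width: 0.0085
grip_force: 30.0
```

Request:
step_arm([
  [[0,0,-1],[0,0,0.4],255],
  [[0,0,-1],[0,0,-0.4],255],
  [[0,0,-1],[0,0,-0.4],255],
  [[0,0,-1],[0,0,0.4],255],
  [[0,0,0],[0,0,0],255],
])

```text
time_s: 12.0
tool_pos: [0.5141, -0.0784, 0.1096]
tool_rot: [3.141, 0.0, -3.05]
ft_force: [0.4, 0.5, -0.7]
width: 0.0088
grip_force: 30.0
```

Expected home is about z = 0.101.

Request:
step_arm([
  [[0,0,-1],[0,0,0.4],255],
  [[0,0,-1],[0,0,-0.4],255],
  [[0,0,-1],[0,0,-0.4],255],
  [[0,0,-1],[0,0,0.4],255],
  [[0,0,0],[0,0,0],255],
])

```text
time_s: 12.42
tool_pos: [0.5144, -0.0783, 0.1066]
tool_rot: [-3.141, 0.001, -3.05]
ft_force: [-2.5, 0.0, 9.6]
width: 0.0088
grip_force: 30.0
```

Request:
step_arm([
  [[0,0,-1],[0,0,0.4],255],
  [[0,0,-1],[0,0,-0.4],255],
  [[0,0,-1],[0,0,-0.4],255],
  [[0,0,-1],[0,0,0.4],255],
  [[0,0,0],[0,0,0],255],
])

```text
time_s: 12.83
tool_pos: [0.5151, -0.0783, 0.1037]
tool_rot: [-3.14, 0.002, -3.05]
ft_force: [-5.1, -1.0, 18.7]
width: 0.0086
grip_force: 30.0
```

Request:
step_arm([
  [[0,0,0],[0,0,0.7],255],
  [[0,0,0],[0,0,-0.7],255],
  [[-0.5,0,-0.5],[0,0,-0.7],255],
  [[-0.5,0,-0.5],[0,0,0.7],255],
  [[0,0,0],[0,0,0],255],
])

```text
time_s: 13.25
tool_pos: [0.5129, -0.0784, 0.1007]
tool_rot: [3.141, 0.0, -3.049]
ft_force: [-0.3, 0.9, 0.1]
width: 0.0086
grip_force: 30.0
```

Request:
step_arm([
  [[0,0,-1],[0,0,0.4],255],
  [[0,0,-1],[0,0,-0.4],255],
  [[0,0,-0.5],[0,0,-0.4],255],
  [[0,0,-0.5],[0,0,0.4],255],
  [[0,0,0],[0,0,0],255],
])

```text
time_s: 13.67
tool_pos: [0.5133, -0.0782, 0.0998]
tool_rot: [-3.14, 0.0, -3.051]
ft_force: [-9.3, -0.1, 24.6]
width: 0.0088
grip_force: 30.0
```

Request:
step_arm([
  [[0,0,0],[0,0,0.8],255],
  [[0,0,0],[0,0,-0.8],255],
  [[0,0,-0.5],[0,0,-0.8],255],
  [[0,0,0],[0,0,0.8],255],
  [[0,0,0],[0,0,0],255],
])

```text
time_s: 14.08
tool_pos: [0.5135, -0.0781, 0.0996]
tool_rot: [-3.14, 0.001, -3.049]
ft_force: [-10.0, 0.4, 28.1]
width: 0.0087
grip_force: 30.0
```

```bash
python3 - <<'E'
from h import *
s=env.get_state(); print(s["qpos"],s["wrist_torque"],s["ft_force"])
E
```

```text
[ 0.72014239  0.72986273 -0.87277116  1.94886616  0.76522171  0.832258
  1.08408551] [0.06324457 1.82001826 0.03178053] [-10.00532262   0.41393504  28.10162394]
```

The key is at the stop: 28 N held through a wiggle at the expected depth. I'll ease the push and turn clockwise.

Request:
step_arm([
  [[0,0,1.2],[0,0,0],255],
  [[0,0,0],[0,0,-0.8],255],
  [[0,0,0],[0,0,-0.8],255],
  [[0,0,0],[0,0,-0.8],255],
  [[0,0,0],[0,0,-0.8],255],
  [[0,0,0],[0,0,-0.8],255],
  [[0,0,0],[0,0,-0.8],255],
  [[0,0,0],[0,0,0],255],
])

```text
time_s: 14.75
tool_pos: [0.5135, -0.0773, 0.1]
tool_rot: [3.141, 0.001, 2.725]
ft_force: [-4.5, 3.6, 15.8]
width: 0.0088
grip_force: 30.0
```

```bash
python3 - <<'E'
from h import *
s=env.get_state(); print(s["wrist_torque"],s["qpos"])
E
```

```text
[0.78029594 0.86771846 0.13306481] [ 0.64644436  0.68144561 -0.7641587   1.95287309  0.66949543  0.77771846
  0.64745849]
```

Request:
step_arm([
  [[0,0,0],[0,0,-0.8],255],
  [[0,0,0],[0,0,-0.8],255],
  [[0,0,0],[0,0,-0.8],255],
  [[0,0,0],[0,0,-0.8],255],
  [[0,0,0],[0,0,-0.8],255],
  [[0,0,0],[0,0,-0.8],255],
  [[0,0,0],[0,0,-0.8],255],
  [[0,0,0],[0,0,0],255],
])

```text
time_s: 15.42
tool_pos: [0.5138, -0.0768, 0.1]
tool_rot: [3.139, 0.0, 2.139]
ft_force: [-4.4, 4.4, 14.4]
width: 0.0087
grip_force: 30.0
```

```bash
python3 - <<'E'
from h import *
s=env.get_state(); print(s["wrist_torque"],s["qpos"])
E
```

```text
[1.02128277 0.798887   0.04674787] [ 0.55025113  0.6350277  -0.63054125  1.95787344  0.55427374  0.7242828
  0.15347435]
```

Request:
step_arm([
  [[0,0,0],[0,0,-0.8],255],
  [[0,0,0],[0,0,-0.8],255],
  [[0,0,0],[0,0,-0.8],255],
  [[0,0,0],[0,0,-0.8],255],
  [[0,0,0],[0,0,-0.8],255],
  [[0,0,0],[0,0,-0.8],255],
  [[0,0,0],[0,0,-0.8],255],
  [[0,0,0],[0,0,-0.4],255],
  [[0,0,0],[0,0,0],255],
])

```text
time_s: 16.17
tool_pos: [0.5143, -0.0766, 0.1]
tool_rot: [3.139, -0.002, 1.513]
ft_force: [-2.0, 5.5, 13.7]
width: 0.0089
grip_force: 30.0
```

```bash
python3 - <<'E'
from h import *
s=env.get_state(); print(s["wrist_torque"],s["qpos"])
# lid check from the side and top pictures: change against the start in the box area
for n,(x0,y0,x1,y1) in(("side",(300,205,375,262)),("top",(330,160,435,250))):
    a=cv2.imread(f"pics/{n}0.png").astype(int); b,_=grab(n,n+"1.png"); d=np.abs(a-b)[y0:y1,x0:x1].sum(2)>60; print(n,d.sum(),d.size)
E
```

```text
[1.03012527 0.531853   0.18684346] [ 0.43781017  0.59636291 -0.48044002  1.96373418  0.42418923  0.67807134
 -0.36482966]
side 864 4275
top 3338 9450
```

```bash
python3 - <<'E'
from h import *
c,s=np.cos(.09),np.sin(.09); O=np.array([.5137+.055*c,-.078+.055*s,0])
def W(x,y,z): return O+[x*c-y*s,x*s+y*c,z]
P={"lid front-left":(-.010,.098,.08),"lid mid-left":(.03,.098,.08),"lid front centre":(-.008,.05,.08),"lid mid":(.03,.06,.08),"lid rear-left":(.08,.098,.08),"deck front-left":(-.085,.1,.08),"deck scr":(-.08+.01,.085,.081),"body":(-.085,.1,.01)}
for n in("side","top"):
    pf=cam(n); a,b=[cv2.cvtColor(cv2.imread(f"pics/{n}{i}.png"),cv2.COLOR_BGR2GRAY) for i in(0,1)]
    pts=np.float32([proj(pf,W(*v)) for v in P.values()]).reshape(-1,1,2)
    q,st,e=cv2.calcOpticalFlowPyrLK(a,b,pts,None,winSize=(11,11),maxLevel=1)
    for k,x,y,t,ee in zip(P,pts[:,0],q[:,0],st,e):
        v=P[k]; th=.2; r=.085-v[0]; ex=proj(pf,W(.085-r*np.cos(th),v[1],.08+r*np.sin(th)))-proj(pf,W(*v)) if "lid" in k else [0,0]
        print(n,k,x.round(1),"moved",(y-x).round(1),"expected",np.round(ex,1),t,ee.round(1))
E
```

```text
side lid front-left [334.6 233.4] moved [ 1.5 -4. ] expected [-0.6 -5.4] [1] [31.5]
side lid mid-left [323.  232.3] moved [-59.8  17.8] expected [-0.3 -3.1] [1] [18.2]
side lid front centre [337.5 228.2] moved [ 28.9 -87.1] expected [-0.5 -5.1] [1] [61.5]
side lid mid [325.9 228.3] moved [-0.8 -3.5] expected [-0.3 -3. ] [1] [7.4]
side lid rear-left [308.6 231. ] moved [ 0.4 -0.8] expected [-0.  -0.3] [1] [5.3]
side deck front-left [356.7 235.7] moved [-0.2  0.1] expected [0 0] [1] [2.8]
side deck scr [353.2 233.3] moved [-0.2  0.1] expected [0 0] [1] [7.8]
side body [356.4 255.2] moved [ 0.1 -0.1] expected [0 0] [1] [1.6]
top lid front-left [355.7 220.3] moved [-0.3 -0.9] expected [-0.1 -3.6] [1] [24.7]
top lid mid-left [347.6 209.6] moved [ 0.8 -0.1] expected [-0.1 -2.1] [1] [14.4]
top lid front centre [369.4 211.4] moved [-9.8 27.2] expected [ 0.1 -3.6] [1] [71.5]
top lid mid [358.8 203.1] moved [-0.1 -2.8] expected [-0.  -2.1] [1] [9.3]
top lid rear-left [337.7 196.5] moved [0.1 0.3] expected [-0.  -0.2] [1] [12.5]
top deck front-left [370.5 241.2] moved [-0.   0.2] expected [0 0] [1] [5.9]
top deck scr [371.9 234.2] moved [-0.   0.2] expected [0 0] [1] [11.9]
top body [368.9 251.5] moved [-0.1 -0.4] expected [0 0] [1] [8.5]
```

The lid has risen as a full quarter turn predicts (lid points up about 3.5–4 px, deck still), and the holding torque is steady. I'll let it settle for a moment and hand in.

Request:
step_arm([
  [[0,0,0],[0,0,-0.2],255],
  [[0,0,0],[0,0,0],255],
  [[0,0,0],[0,0,0],255],
  [[0,0,0],[0,0,0],255],
  [[0,0,0],[0,0,0],255],
])

```text
time_s: 16.68
tool_pos: [0.5143, -0.0766, 0.1]
tool_rot: [3.139, -0.002, 1.494]
ft_force: [-2.8, 4.4, 14.2]
width: 0.0086
grip_force: 30.0
```

```bash
python3 - <<'E'
from h import *
s=env.get_state(); print(s["wrist_torque"],s["tool_rot"],s["grip_force"],s["width"])
print(ticket.finish_job())
E
```

```text
[1.06575798 0.52823494 0.14277804] [ 3.13894755e+00 -1.84407272e-03  1.49413970e+00] 30.00220600515604 0.008566009442677911
the job is handed in; nothing more can be done
None
```

I handed the job in at about 17 s with the round-head key fully home in the lock and the hand turned about 100° clockwise; before-and-after pictures show the lid ajar, and the arm is still gripping and holding the key turned.

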